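# Stack the parts trays of a dismantled music box

### The arm

A 6-joint arm with a two-finger parallel gripper is mounted at the origin on the work surface. World frame = base frame: x ahead of the robot, y to its left, z up, the work surface at z = 0. Lengths are in m, angles in degrees, forces in N, time in s.
With the tool pointing down it reaches from about 0.35 to 0.875 m from the base axis. Payload 4.2 kg.
Tool frame: the origin (TCP) lies midway between the tips of the shut fingers; the grasp point (between the pads) lies 19 mm behind it; x points along the fingers, y is the direction in which the jaws open and shut, and the axes are right-handed (so a half turn about x gives the same grasp; the last joint's range is limited). The gripper opens to 87 mm and grips with 3 to 60 N. Pads are 19 mm wide; open, the fingers measure 117 mm over their backs; the gripper's body (75 mm by 190 mm) begins 51 mm behind the grasp point.
Start: joints at [91.994, 22.042, 0.453, 0, -68.411, -14.817], TCP at [0.139, 0.609, 0.223] pointing down, gripper open.
Joint ranges: [-179.83, 179.83], [-69.29, 118.12], [-61.27, 80.66], [-181.25, 117.63], [-171.15, -9.14], [-177.46, 177.46]. Speed limits (degrees/s): [159.86, 159.86, 180, 180, 180, 180].

### API

Orientations are given as a 3x3 rotation matrix whose columns are the frame's x, y, z axes.
In Python, from station import r gives the robot as it stands.
- The arm moves only by the tool play_rows, never from a script. Its argument "plan" is a list that holds one entry, the list of rows, each a list of 6 numbers: the shift along the tool's x, y, z in cm, then the turn, a rotation vector about the tool's x, y, z in units of 10 degrees (1.0 is 10 degrees). A call has 1 to 5 rows; each row is the pose to reach, as a shift and turn from the pose commanded when the call began, along the tool's axes at that moment; what a row does not reach only later rows make up. A row lasts 1/8 s, in which the tool goes at most 62.5 mm and 10.7 degrees, less where a joint would pass 70% of its speed; a pose out of reach is approached as far as the arm can. A call with a gripper value outside its range is refused whole. "hand" is the opening, from 0 (shut) to 1 (fully open), set as the call begins (left out, the last holds). The fingers move at their own pace and stop on an object; the grip force is fixed at half the most. Time passes only in rows, so rows that repeat a pose let the fingers close. It gives the time, the measured TCP pose, the force and the opening at its end, in the units of the state.
- r.sense(): the state, without advancing time (a new reading comes with each control period).
- r.capture(name): name is "side" or "top"; returns (picture, depth): 400x640x3 uint8, blue, green, red; 400x640 float32, m along the optical axis (not along the pixel's ray), 0 where there is no reading.
- r.get_calibration(name): a dict with "vfov" (degrees; the focal length in pixels is half the picture's height over the tangent of half this angle, whatever the lens; pixels are square), "cx", "cy" (the principal point, pixels), "distortion" ([k1, k2, p1, p2, k3] as OpenCV has them; the pictures are not rectified), "rvec" (rotation vector, rad) and "tvec" (3), from world to camera coordinates, as OpenCV has them. Camera axes: x right, y down, z forward; pixel columns grow to the right and rows downward; lengths in m; the calibration is good to about 2 mm. A picture is of the moment at which its call begins. get_calibration takes no time and is no camera call.
- r.finish_job(): hands the job in, once; it reports no verdict.
The state is a dict: "time_s": time; "joints": joint angles; "joint_velocities": joint speeds; "effort": joint torques, N m; "tcp_pos": TCP position; "ee_rot": TCP orientation; "wrist_force": force on the tool from outside, world axes, zero at the start; "moment": the same for the moment, N m; "gripper_width": opening from 0.0 (shut) to 1.0 (fully open).
Only numpy, scipy, OpenCV 4.12 (cv2) and the standard library are available. Lean on these libraries where they do the work, as an engineer would, in place of code of your own. Each camera call takes 0.05 s, during which the arm holds its last target.

### The job

Stack this music box's three parts trays: set the comb tray on the cylinder tray where it stands, then the bell tray on the comb tray, each turned end for end against the one below so that it rides level on the rim lugs instead of nesting down onto the parts. Set the trays down rather than drop them, keep every part in its tray with the bell standing, and never let a tray touch the pinned cylinder. Leave the crank, loupe and oil bottle where they are, and let go at the end.

Things in the scene. Friction and masses are not known exactly. Their poses are not given: they have to be found in the camera images.
- cylinder_tray: Stack-nest parts tray holding the pinned cylinder (0.11 + 0.22 to 0.42 kg); foot of the stack. All three trays are alike: grey plastic, open, 160 mm long (x) by 66 wide (y), 52 high; origin at the centre of the underside, z up. Rim: an upright flat band 34 to 52 mm up, good to grip across its 66 mm anywhere along the long sides; below it the body tapers to 143 by 50 mm. Mouth 155 by 61 mm.
- cylinder_tray_lug (a point): cylinder tray: top of its single middle lug, at its +x end, 70 mm from the tray's centre and 46 mm above its underside. Lugs stick 15 mm inwards from the end walls, flat tops 6 mm below the rim edge: ONE in the middle of the +x end (22 mm wide), TWO in the corners of the -x end (13 mm wide each). Below each lug the end wall has an open flute.
- comb_tray: Stack-nest tray with the comb in it (0.24 to 0.32 kg in all), shape and axes as the cylinder tray. Its x opposite to the tray below: it rests on that tray's lugs, 46 mm higher, with about 5 mm of play each way. Same way round: its flutes pass the lugs and it sinks to 18 mm, or onto the parts. The loupe stands close to one long side, 9 to 15 mm off the rim.
- comb_tray_lug (a point): comb tray: top of its single middle lug, at its +x end, 70 mm from the tray's centre and 46 mm above its underside
- bell_tray: Stack-nest tray with the bell standing in it (0.24 to 0.32 kg in all), shape and axes as the cylinder tray; the bell rises about 17 mm above the rim. The crank lies close to one long side, its upright handle about 10 to 20 mm off the rim.
- bell_tray_lug (a point): bell tray: top of its single middle lug, at its +x end, 70 mm from the tray's centre and 46 mm above its underside
- cylinder_axis (a point): middle of the pinned music box cylinder: brass barrel 31 mm across and 84 mm long, on a steel arbor 104 mm long, lying along the length of its tray, its top 33.5 mm above the tray's underside; this point is on its axis (its axis is x)
- comb: tuned comb, steel on a brass rail, 88 mm by 36 mm by 11 mm, lying flat and lengthwise in the comb tray; origin at the centre of its underside
- bell: dented pewter hand bell, 42 mm across the mouth and 66 mm high, standing mouth down between the middle and the -x end of the bell tray; origin at the centre of its mouth, z up along it
- parts_box: rosewood parts box, fixed, 90 mm deep (x) by 140 mm wide (y), walls 62 mm high, its lid standing open upright along its +x edge to about 155 mm high, leaning out to 65 mm from the centre; brass hook on the lid, eye on the front; origin at the centre of its underside
- crank: loose brass winding crank lying on the bench: flat arm 93 mm long along x, 18 mm wide, 6 mm high, a boss 17 mm high at the -x end (38 mm from the origin), an upright round handle at the +x end; origin at the middle of the arm's underside
- crank_handle (a point): axis of the crank's upright handle, 17 mm across, 58 mm high from the bench; this point is 35 mm above the bench
- loupe: horn-rimmed stand loupe, upright round, 44 mm across and 60 mm high; origin at the centre of its foot
- oil_bottle: capped amber glass oil bottle standing close beside one long side of the cylinder tray, 12 to 18 mm off the rim; 40 mm across, 118 mm high; origin at the centre of its foot
Things that resemble listed ones, but are neither listed nor needed, are in the scene too. Leave any yellow look-alike of the bell_tray alone.

How it is judged:
By the outcome, as a careful person would: the job done as asked, in the order asked, and still so for the second after the job is handed in, with the robot touching nothing.
It also fails if it takes over 54 s, if anything falls off the work surface, if the arm or the gripper's body presses on something with over 40 N, if the wrist force passes 120 N, or if a joint passes its speed limit or range.

## Working session

There is one attempt and no reset: what is moved stays moved. The work goes in short steps, Python scripts to look and compute and a tool call to move; the robot and the scene stay as the last step left them, time stands still between calls to the robot, and variables do not carry over. Pictures are saved under pics/ and viewed, and the job is handed in when it is done.

Besides the shell and the picture viewer there is one more tool, called after ">>>" by a JSON object that holds its "name" and its "arguments". play_rows: Moves the arm, as the interface text tells. Its arguments: {"type":"object","properties":{"plan":{"type":"array","items":{"type":"array","items":{"type":"array","items":{"type":"number"}}}},"hand":{"type":"number"}},"required":["plan"]}

```bash
ls; mkdir -p pics; python3 - <<'E'
from station import r
import cv2,numpy as np
s=r.sense()
for k,v in s.items(): print(k,np.round(v,4).tolist())
for n in("top","side"):
    p,d=r.capture(n); cv2.imwrite(f"pics/{n}0.png",p); np.save(f"pics/{n}0.npy",d); print(n,r.get_calibration(n))
E
```

```text
pics
time_s 0.0
joints [91.9937, 22.09, 0.3795, -0.0284, -68.4131, -14.8158]
joint_velocities [0.0526, -0.045, -0.0051, -0.1213, -0.0326, 0.0701]
effort [0.0002, -39.0664, 18.7403, 4.2195, 0.011, -0.0002]
tcp_pos [0.1386, 0.6088, 0.2215]
ee_rot [[-0.0004, -0.2221, -0.975], [-0.0022, -0.975, 0.2221], [-1.0, 0.0022, -0.0001]]
wrist_force [-0.3359, 0.5108, -0.9421]
moment [0.003, 0.0133, 0.0131]
gripper_width 1.0003
top {'vfov': 44.85821030712831, 'cx': 318.3850400175465, 'cy': 202.12050767994305, 'distortion': array([0.02943486, 0.        , 0.        , 0.        , 0.        ]), 'rvec': array([ 2.17642024, -2.15859609,  0.14228245]), 'tvec': array([-0.08264881,  0.45229211,  1.45864328])}
side {'vfov': 53.601956518543034, 'cx': 319.86920887246515, 'cy': 196.12278004034798, 'distortion': array([-0.01971343,  0.        ,  0.        ,  0.        ,  0.        ]), 'rvec': array([ 2.35962308, -0.5441422 ,  0.21338284]), 'tvec': array([-0.45358464,  0.14437231,  1.0638953 ])}
```

View pics/top0.png

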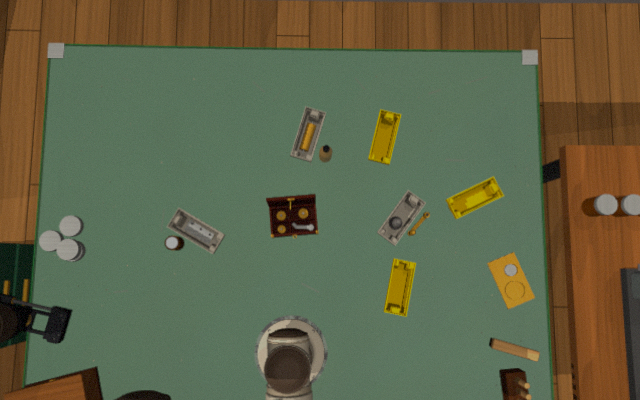

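View pics/side0.png

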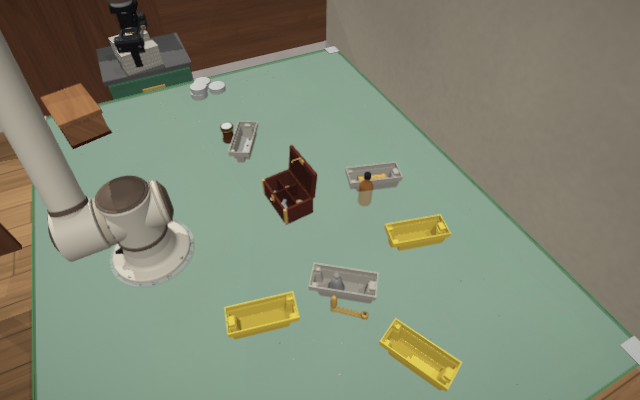

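```bash
cat > h.py <<'E'
import cv2,numpy as np
from station import r
def cal(n):
    c=r.get_calibration(n); f=200/np.tan(np.radians(c['vfov'])/2)
    K=np.array([[f,0,c['cx']],[0,f,c['cy']],[0,0,1.]]); R=cv2.Rodrigues(c['rvec'])[0]
    return K,c['distortion'],R,c['tvec'],c['rvec']
def proj(n,P):
    K,D,R,t,rv=cal(n); return cv2.projectPoints(np.array(P,float).reshape(-1,3),rv,t,K,D)[0].reshape(-1,2)
def ray(n,uv):
    K,D,R,t,rv=cal(n); x=cv2.undistortPoints(np.array(uv,float).reshape(-1,1,2),K,D).reshape(-1,2)
    d=np.c_[x,np.ones(len(x))]@R; return -R.T@t,d
def plane(n,uv,z):
    o,d=ray(n,uv); k=(z-o[2])/d[:,2]; return o+k[:,None]*d
def cloud(n,dep):
    K,D,R,t,rv=cal(n); v,u=np.mgrid[0:400,0:640]
    x=cv2.undistortPoints(np.stack([u,v],-1).reshape(-1,1,2).astype(float),K,D).reshape(-1,2)
    P=(np.c_[x,np.ones(len(x))]*dep.reshape(-1,1)-t)@R
    return P.reshape(400,640,3)
E
python3 - <<'E'
from h import *
print(proj("top",[[0,0,0],[.139,.609,.223],[.5,0,0],[0.5,.5,0]]),proj("side",[[0,0,0],[.139,.609,.223],[.5,0,0]]))
for n in("top","side"):
    d=np.load(f"pics/{n}0.npy"); P=cloud(n,d); print(P[250,350],P[100,200],(d==0).sum())
t=cv2.imread("pics/top0.png")
cv2.imwrite("pics/tc.png",cv2.resize(t[95:255,150:450],None,fx=2.6,fy=2.6,interpolation=cv2.INTER_CUBIC))
s=cv2.imread("pics/side0.png")
cv2.imwrite("pics/sc.png",cv2.resize(s[100:340,200:460],None,fx=2.5,fy=2.5,interpolation=cv2.INTER_CUBIC))
E
```

```text
[[290.85015434 352.80400269]
 [ 48.13675577 313.27701476]
 [293.16409659 187.98229103]
 [131.86546776 186.40716509]] [[151.73923138 249.63718903]
 [140.23669163  58.05207448]
 [318.4325044  190.25027841]]
[ 0.308201   -0.17826052 -0.0027898 ] [ 7.79867514e-01  2.99748813e-01 -3.03184313e-04] 1053
[ 0.48131448 -0.23333052 -0.00145344] [ 0.29607993  0.6325127  -0.0033513 ] 1030
```

View pics/tc.png

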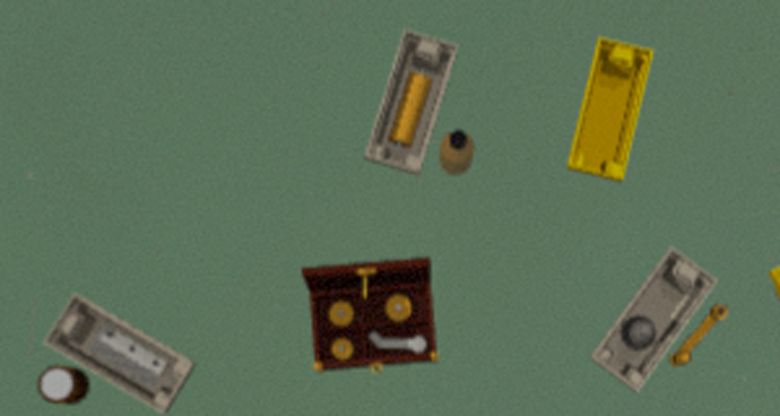

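View pics/sc.png

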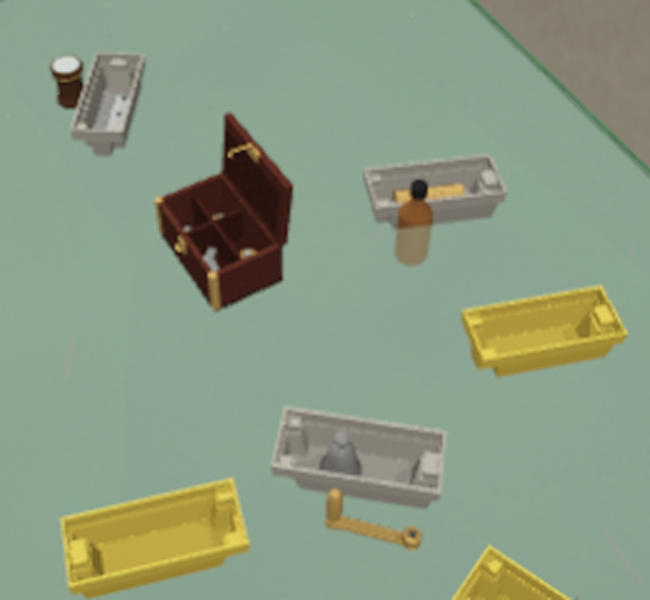

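```bash
python3 - <<'E'
from h import *
T=cloud("top",np.load("pics/top0.npy")); S=cloud("side",np.load("pics/side0.npy"))
for u,v in [(48,313),(60,325),(10,310),(290,370),(290,340),(140,398),(60,385),(70,225)]: print("top",u,v,T[v,u].round(3))
for u,v in [(140,58),(130,40),(125,10),(60,150),(20,60),(75,225),(130,200)]: print("side",u,v,S[v,u].round(3))
E
```

```text
top 48 313 [0.151 0.554 0.33 ]
top 60 325 [0.125 0.52  0.337]
top 10 310 [0.168 0.584 0.425]
top 290 370 [ 0.004 -0.008  0.243]
top 290 340 [ 0.073 -0.006  0.22 ]
top 140 398 [0.063 0.206 0.707]
top 60 385 [-0.065  0.624  0.104]
top 70 225 [0.377 0.669 0.023]
side 140 58 [0.138 0.556 0.249]
side 130 40 [0.129 0.514 0.33 ]
side 125 10 [0.144 0.572 0.394]
side 60 150 [-0.076  0.062  0.337]
side 20 60 [-0.404  1.524 -0.105]
side 75 225 [-0.106 -0.036  0.21 ]
side 130 200 [ 0.018 -0.04   0.235]
```

```bash
python3 - <<'E'
from h import *
for n,boxes in (("top",dict(cyl=(285,100,332,165),comb=(160,200,230,260),bell=(372,185,432,250))),("side",dict(cyl=(340,158,410,195),comb=(222,115,265,165),bell=(300,258,385,305)))):
    im=cv2.imread(f"pics/{n}0.png"); hsv=cv2.cvtColor(im,cv2.COLOR_BGR2HSV)
    print(n,"cam",(-cal(n)[2].T@cal(n)[3]).round(3))
    big=cv2.resize(im,None,fx=8,fy=8,interpolation=cv2.INTER_CUBIC)
    for k,(a,b,c,d) in boxes.items():
        I=big[b*8:d*8,a*8:c*8].astype(float)
        g=I[...,1]-I[...,2]   # green minus red: felt is high
        print(k,"g-r felt",np.percentile(g,90).round(1),np.percentile(g,20).round(1))
        m=(g<np.percentile(g,95)*0.5).astype(np.uint8)
        m=cv2.morphologyEx(m,cv2.MORPH_OPEN,np.ones((25,25)))
        cs,_=cv2.findContours(m,cv2.RETR_EXTERNAL,cv2.CHAIN_APPROX_NONE)
        ct=max(cs,key=cv2.contourArea)
        pts=(ct.reshape(-1,2)+.5)/8-.5+[a,b]
        W=plane(n,pts,.043)[:,:2]
        (cx,cy),(w,h),an=cv2.minAreaRect((W*1000).astype(np.float32))
        print(k,cx.__round__(1),cy.__round__(1),round(w,1),round(h,1),round(an,1))
        o=cv2.drawContours(I.astype(np.uint8).copy(),[ct],-1,(0,0,255),2); cv2.imwrite(f"pics/m_{n}_{k}.png",o)
E
python3 - <<'E'
import cv2,numpy as np,os
os.chdir('pics')
def pad(i): 
    i=cv2.resize(i,None,fx=.5,fy=.5); o=np.zeros((270,340,3),np.uint8); h=min(270,i.shape[0]);w=min(340,i.shape[1]); o[:h,:w]=i[:h,:w]; return o
cv2.imwrite('mm.png',cv2.resize(np.vstack([np.hstack([pad(cv2.imread(f'm_{n}_{k}.png')) for k in('cyl','comb','bell')]) for n in('top','side')]),(800,424)))
E
```

```text
top cam [ 0.279 -0.059  1.503]
cyl g-r felt 27.0 -8.0
cyl 663.4 -44.7 70.9 167.1 73.7
comb g-r felt 27.0 -4.0
comb 362.7 288.9 166.8 71.0 60.1
bell g-r felt 27.0 -7.0
bell 407.7 -329.2 71.1 166.6 53.8
side cam [ 0.14  -0.739  0.89 ]
cyl g-r felt 27.0 -5.0
cyl 657.4 -65.1 125.8 167.7 73.2
comb g-r felt 26.0 -4.0
comb 344.2 280.7 213.4 122.6 70.0
bell g-r felt 26.0 -4.0
bell 398.4 -340.0 107.1 163.6 53.8
```

View pics/mm.png

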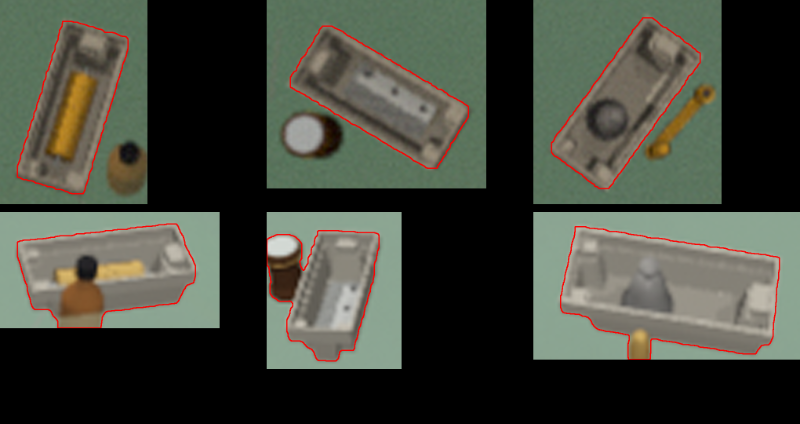

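```bash
cat >> h.py <<'E'
TR=dict(cyl=(.6634,-.0447,-16.3),comb=(.3627,.2889,60.1),bell=(.4077,-.3292,-36.2))
def rim(x,y,t,z0=0,L=.16,W=.066):
    t=np.radians(t);R=np.array([[np.cos(t),-np.sin(t)],[np.sin(t),np.cos(t)]])
    q=np.array([[L/2,W/2],[L/2,-W/2],[-L/2,-W/2],[-L/2,W/2]])@R.T+[x,y]
    return np.c_[q,np.full(4,z0+.052)]
def local(k,P):
    x,y,t=TR[k];t=np.radians(t);return np.array([[np.cos(t),np.sin(t)],[-np.sin(t),np.cos(t)]])@(np.array(P)[:2]-[x,y])
E
python3 - <<'E'
from h import *
for n,a in(("top",[(174.6,242.7)]),):
    pass
P=plane("top",[(174.0,242.7)],.06)[0]; print("loupe",P.round(4),"in comb",local("comb",P).round(4))
P=plane("top",[(326.2,148.5)],.118)[0]; print("bottle",P.round(4),local("cyl",P).round(4))
P=plane("top",[(412.3,232.7)],.058)[0]; print("handle",P.round(4),local("bell",P).round(4))
P=plane("top",[(426.2,215)],.017)[0]; print("boss",P.round(4),local("bell",P).round(4))
for n in("top","side"):
    im=cv2.imread(f"pics/{n}0.png"); f=5; big=cv2.resize(im,None,fx=f,fy=f,interpolation=cv2.INTER_CUBIC)
    for k in TR:
        p=proj(n,rim(*TR[k])); cv2.polylines(big,[((p+.5)*f-.5).round().astype(int)],True,(0,0,255),1)
    c=[]
    for k in TR:
        p=proj(n,rim(*TR[k])).mean(0).astype(int); c.append(big[(p[1]-40)*f:(p[1]+40)*f,(p[0]-45)*f:(p[0]+45)*f])
    cv2.imwrite(f"pics/o_{n}.png",cv2.resize(np.hstack(c),(800,237)))
cv2.imwrite("pics/o.png",np.vstack([cv2.imread("pics/o_top.png"),cv2.imread("pics/o_side.png")]))
E
```

```text
loupe [0.3248 0.3463 0.06  ] in comb [0.0308 0.0615]
bottle [ 0.5998 -0.0993  0.118 ] [-0.0457 -0.0703]
handle [ 0.36   -0.3595  0.058 ] [-0.0206 -0.0527]
boss [ 0.4172 -0.4118  0.017 ] [ 0.0564 -0.061 ]
```

View pics/o.png

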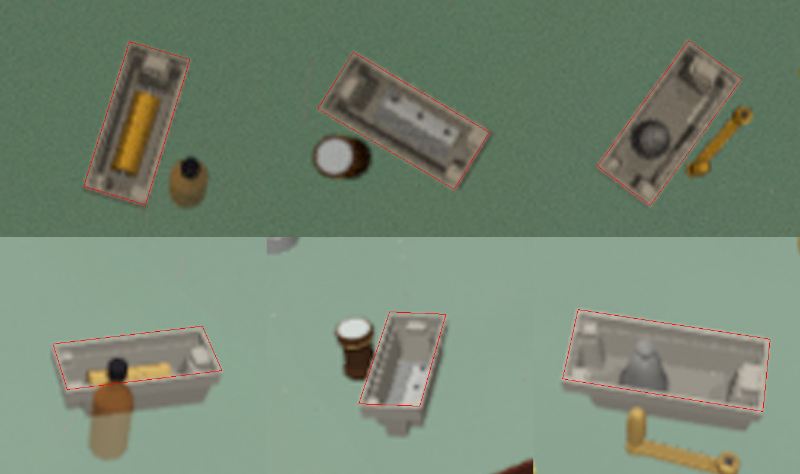

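```bash
cat >> h.py <<'E'
from scipy.spatial.transform import Rotation as Ro
def tgt(k,a,z,yaw_off=90):
    x,y,t=TR[k];c=np.radians(t); return np.array([x+a*np.cos(c),y+a*np.sin(c),z]),t+yaw_off
def delta(pos,yaw):
    s=r.sense(); R=np.array(s['ee_rot']); p=np.array(s['tcp_pos'])
    y=np.array([np.cos(np.radians(yaw)),np.sin(np.radians(yaw)),0]); x=np.array([0,0,-1.])
    Rt=np.c_[x,y,np.cross(x,y)]
    rv=Ro.from_matrix(R.T@Rt).as_rotvec(degrees=True)/10
    print("t",round(s['time_s'],2),"shift cm",(R.T@(np.array(pos)-p)*100).round(2),"turn",rv.round(2),"pos",p.round(4),"yaw",np.degrees(np.arctan2(R[1,1],R[0,1])).round(1),"F",np.round(s['wrist_force'],1),"w",round(s['gripper_width'],3),"j",np.round(s['joints'],0))
E
python3 - <<'E'
from h import *
p,y=tgt("comb",-.010,.14); print(p,y); delta(p,y)
E
```

```text
[0.35771512 0.28023103 0.14      ] 150.1
t 0.1 shift cm [  8.22  27.16 -28.66] turn [ 1.071e+01 -1.000e-02 -1.000e-02] pos [0.1386 0.6089 0.2216] yaw -102.8 F [-0.3 -1.1 -0.3] w 0.999 j [ 92.  22.   0.  -0. -68. -15.]
```

>>> {"name": "play_rows", "arguments": {"plan": [[[0.5,2,-2,0.8,0,0],[1.5,6,-6,1.8,0,0],[2.5,10,-10.5,2.8,0,0],[3.5,14,-15,3.8,0,0],[4.5,18,-19,4.8,0,0]]], "hand": 1}}

```text
time_s: 0.72
tcp_pos: [0.2847, 0.3898, 0.177]
ee_rot: [[-0.0, -0.876, -0.483], [-0.0, -0.483, 0.876], [-1.0, 0.0, -0.0]]
wrist_force: [0.1, -0.0, 0.7]
gripper_width: 1.003
```

```bash
python3 - <<'E'
from h import *
p,y=tgt("comb",-.010,.14); delta(p,y)
E
```

```text
t 0.72 shift cm [  3.71  -1.11 -13.11] turn [ 5.88 -0.   -0.  ] pos [0.2847 0.3898 0.177 ] yaw -151.1 F [ 0.1 -0.   0.7] w 1.003 j [ 73.  11. -23.  -0. -57. -44.]
```

>>> {"name": "play_rows", "arguments": {"plan": [[[0.7,-0.2,-2.6,1.0,0,0],[1.5,-0.4,-5.2,2.0,0,0],[2.2,-0.6,-7.8,3.0,0,0],[3.0,-0.9,-10.5,4.0,0,0],[3.7,-1.1,-13.1,5.0,0,0]]]}}

```text
time_s: 1.35
tcp_pos: [0.3577, 0.2817, 0.14]
ee_rot: [[-0.001, -0.933, 0.361], [-0.001, 0.361, 0.933], [-1.0, 0.0, -0.001]]
wrist_force: [-0.3, 0.1, -0.3]
gripper_width: 0.999
```

```bash
python3 - <<'E'
from h import *
p,y=tgt("comb",-.010,.10); delta(p,y)
E
```

```text
t 1.35 shift cm [ 4.   -0.06 -0.13] turn [ 0.87 -0.   -0.  ] pos [0.3577 0.2817 0.14  ] yaw 158.8 F [-0.3  0.1 -0.3] w 0.999 j [ 59.  10. -29.  -0. -50. -80.]
```

>>> {"name": "play_rows", "arguments": {"plan": [[[2.0,0,-0.1,0.5,0,0],[4.0,0,-0.1,0.9,0,0],[4.0,0,-0.1,0.9,0,0]]]}}

```text
time_s: 1.72
tcp_pos: [0.3564, 0.2805, 0.0992]
ee_rot: [[-0.002, -0.868, 0.497], [-0.004, 0.497, 0.868], [-1.0, 0.0, -0.004]]
wrist_force: [0.1, 0.5, -1.1]
gripper_width: 1.002
```

```bash
python3 - <<'E'
from h import *
p,y=tgt("comb",-.010,.024); delta(p,y)
s,_=r.capture("side"); cv2.imwrite("pics/s1.png",cv2.resize(s[60:200,160:320],None,fx=4,fy=4,interpolation=cv2.INTER_CUBIC))
E
```

```text
t 1.73 shift cm [ 7.52 -0.13  0.08] turn [ 0.01 -0.02 -0.  ] pos [0.3564 0.2805 0.0992] yaw 150.2 F [ 0.1  0.5 -1.1] w 1.002 j [ 59.  14. -32.  -0. -44. -89.]
```

View pics/s1.png

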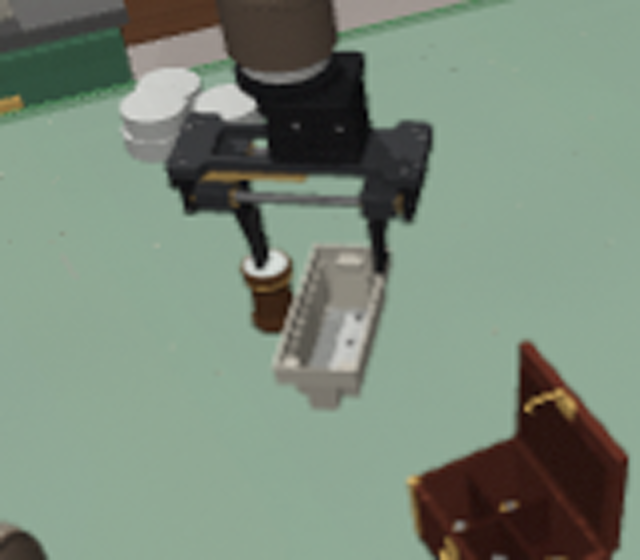

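>>> {"name": "play_rows", "arguments": {"plan": [[[2.0,-0.1,0.1,0,0,0],[4.0,-0.1,0.1,0,0,0],[5.8,-0.1,0.1,0,0,0],[7.0,-0.1,0.1,0,0,0],[7.5,-0.1,0.1,0,0,0]]], "hand": 0.94}}

```text
time_s: 2.4
tcp_pos: [0.3586, 0.2824, 0.0255]
ee_rot: [[0.0, -0.868, 0.497], [0.0, 0.497, 0.868], [-1.0, -0.0, 0.0]]
wrist_force: [-0.6, -0.2, -0.5]
gripper_width: 0.941
```

```bash
python3 - <<'E'
from h import *
p,y=tgt("comb",-.010,.024); delta(p,y)
s,_=r.capture("side"); cv2.imwrite("pics/s2.png",cv2.resize(s[60:200,160:320],None,fx=4,fy=4,interpolation=cv2.INTER_CUBIC))
E
```

```text
t 2.4 shift cm [ 0.15 -0.03 -0.23] turn [0.01 0.   0.  ] pos [0.3586 0.2824 0.0255] yaw 150.2 F [-0.6 -0.2 -0.5] w 0.941 j [ 59.  21. -37.   0. -32. -89.]
```

View pics/s2.png

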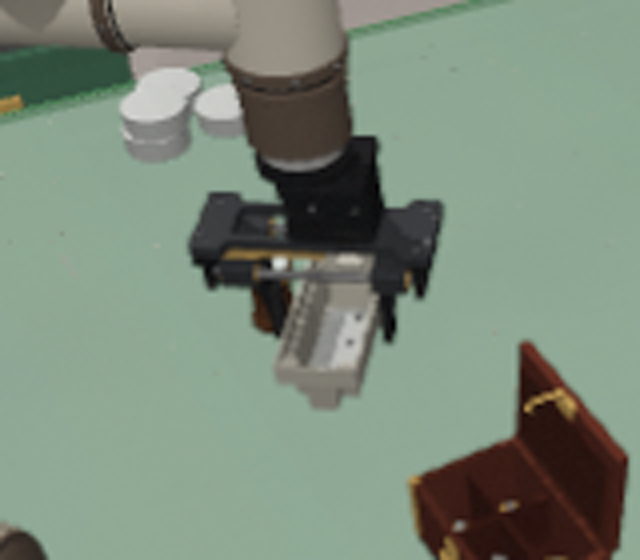

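>>> {"name": "play_rows", "arguments": {"plan": [[[0.1,0,-0.2,0,0,0],[0.1,0,-0.2,0,0,0],[0.1,0,-0.2,0,0,0],[0.1,0,-0.2,0,0,0],[0.1,0,-0.2,0,0,0]]], "hand": 0.6}}

```text
time_s: 3.08
tcp_pos: [0.3576, 0.2806, 0.025]
ee_rot: [[0.0, -0.868, 0.497], [0.0, 0.497, 0.868], [-1.0, -0.0, 0.001]]
wrist_force: [-0.2, -1.7, 4.7]
gripper_width: 0.758
```

```bash
python3 - <<'E'
from h import *
p,y=tgt("comb",-.010,.024); delta(p,y)
E
```

```text
t 3.08 shift cm [ 0.1  -0.02 -0.02] turn [0.01 0.   0.  ] pos [0.3576 0.2806 0.025 ] yaw 150.2 F [-0.2 -1.7  4.7] w 0.758 j [ 59.  21. -37.   0. -32. -89.]
```

>>> {"name": "play_rows", "arguments": {"plan": [[[-0.2,0,0,0,0,0],[-0.6,0,0,0,0,0],[-1.4,0,0,0,0,0],[-2.6,0,0,0,0,0],[-4,0,0,0,0,0]]]}}

```text
time_s: 3.7
tcp_pos: [0.3575, 0.2804, 0.0654]
ee_rot: [[0.0, -0.868, 0.497], [0.0, 0.497, 0.868], [-1.0, 0.0, 0.0]]
wrist_force: [-0.0, -0.2, -3.0]
gripper_width: 0.752
```

```bash
python3 - <<'E'
from h import *
TRc=TR["cyl"]
p,y=tgt("cyl",.010,.22,-90); y=253.7; print(p); delta(p,y)
s,_=r.capture("side"); cv2.imwrite("pics/s3.png",cv2.resize(s[60:200,160:320],None,fx=4,fy=4,interpolation=cv2.INTER_CUBIC))
E
```

```text
[ 0.67299805 -0.04750667  0.22      ]
t 3.7 shift cm [-15.46 -43.68 -12.75] turn [-10.35   0.     0.  ] pos [0.3575 0.2804 0.0654] yaw 150.2 F [-0.  -0.2 -3. ] w 0.752 j [ 59.  17. -35.  -0. -39. -89.]
```

View pics/s3.png

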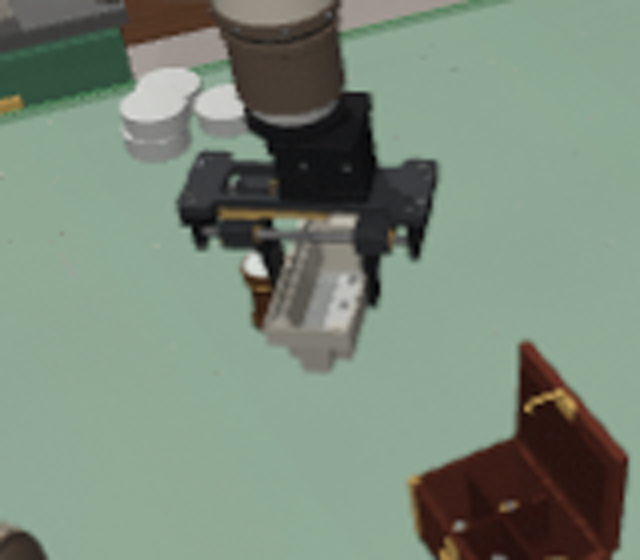

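>>> {"name": "play_rows", "arguments": {"plan": [[[-1.8,0,0,0,0,0],[-4,0,0,0,0,0],[-6.5,-1,-0.3,-0.4,0,0],[-9,-2.5,-0.7,-1,0,0],[-11.5,-5,-1.4,-1.7,0,0]]]}}

```text
time_s: 4.38
tcp_pos: [0.3938, 0.2432, 0.1807]
ee_rot: [[0.0, -0.976, 0.217], [0.001, 0.217, 0.976], [-1.0, 0.0, 0.001]]
wrist_force: [0.7, 0.5, -2.6]
gripper_width: 0.752
```

```bash
python3 - <<'E'
from h import *
p,y=tgt("cyl",.010,.22,-90); y=253.7; delta(p,y)
E
```

```text
t 4.38 shift cm [ -3.95 -33.56 -22.31] turn [-8.62  0.    0.  ] pos [0.3938 0.2432 0.1807] yaw 167.5 F [ 0.7  0.5 -2.6] w 0.752 j [ 52.   8. -25.  -0. -57. -64.]
```

>>> {"name": "play_rows", "arguments": {"plan": [[[-1.5,-2.5,-1.6,-0.7,0,0],[-2.8,-5.2,-3.4,-1.4,0,0],[-3.6,-8.2,-5.4,-2.2,0,0],[-4,-11.2,-7.4,-3.0,0,0],[-4,-14.2,-9.4,-3.8,0,0]]]}}

```text
time_s: 5.0
tcp_pos: [0.5121, 0.1193, 0.2202]
ee_rot: [[0.001, -0.903, -0.43], [0.001, -0.43, 0.903], [-1.0, -0.001, 0.0]]
wrist_force: [0.9, 0.5, -2.0]
gripper_width: 0.754
```

```bash
python3 - <<'E'
from h import *
p,y=tgt("cyl",.010,.22,-90); y=253.7; delta(p,y)
E
```

```text
t 5.0 shift cm [ 2.000e-02 -7.360e+00 -2.198e+01] turn [-4.83 -0.    0.01] pos [0.5121 0.1193 0.2202] yaw -154.6 F [ 0.9  0.5 -2. ] w 0.754 j [ 31.  12. -14.  -0. -64.  -5.]
```

>>> {"name": "play_rows", "arguments": {"plan": [[[0,-1,-3.2,-0.8,0,0],[0,-2,-6.4,-1.6,0,0],[0,-3,-9.6,-2.4,0,0],[0,-4.2,-12.8,-3.2,0,0],[0,-5.3,-15.8,-3.9,0,0]]]}}

```text
time_s: 5.62
tcp_pos: [0.627, -0.0011, 0.2194]
ee_rot: [[-0.001, -0.432, -0.902], [0.0, -0.902, 0.432], [-1.0, -0.0, 0.001]]
wrist_force: [-0.9, 0.2, -3.0]
gripper_width: 0.749
```

```bash
python3 - <<'E'
from h import *
p,y=tgt("cyl",.010,.17,-90); y=253.7; delta(p,y)
E
```

```text
t 5.62 shift cm [ 4.94  2.2  -6.15] turn [-0.93  0.    0.  ] pos [ 0.627  -0.0011  0.2194] yaw -115.6 F [-0.9  0.2 -3. ] w 0.749 j [ 15.  22.   1.  -0. -68.  50.]
```

>>> {"name": "play_rows", "arguments": {"plan": [[[0.6,0.8,-2.3,-0.4,0,0],[1.4,1.4,-4.2,-0.7,0,0],[2.2,2,-5.5,-0.9,0,0],[2.8,2.2,-6.1,-0.9,0,0],[3,2.2,-6.1,-0.9,0,0]]]}}

```text
time_s: 6.25
tcp_pos: [0.6716, -0.0467, 0.1888]
ee_rot: [[-0.001, -0.29, -0.957], [0.0, -0.957, 0.29], [-1.0, 0.0, 0.001]]
wrist_force: [-0.6, 0.7, -2.1]
gripper_width: 0.756
```

```bash
python3 - <<'E'
from h import *
p,y=tgt("cyl",.010,.12,-90); y=253.7; delta(p,y)
t,_=r.capture("top");s,_=r.capture("side"); 
a=cv2.resize(t[90:190,260:380],None,fx=3.3,fy=3.3,interpolation=cv2.INTER_CUBIC);b=cv2.resize(s[80:220,300:460],None,fx=2.4,fy=2.4,interpolation=cv2.INTER_CUBIC)
o=np.zeros((340,790,3),np.uint8);o[:a.shape[0],:a.shape[1]]=a;o[:b.shape[0],400:400+b.shape[1]]=b;cv2.imwrite("pics/p4.png",o)
E
```

```text
t 6.25 shift cm [ 6.88  0.04 -0.17] turn [-0.06  0.01 -0.  ] pos [ 0.6716 -0.0467  0.1888] yaw -106.9 F [-0.6  0.7 -2.1] w 0.756 j [ 10.  28.   5.  -0. -67.  63.]
```

View pics/p4.png

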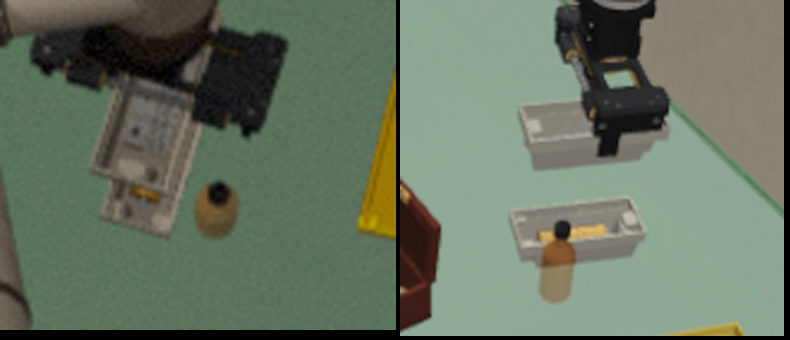

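```bash
cat >> h.py <<'E'
def over(name,rims,c,w=60,f=6,fresh=True):
    out=[]
    for n in("top","side"):
        im,_=r.capture(n); big=cv2.resize(im,None,fx=f,fy=f,interpolation=cv2.INTER_CUBIC)
        for R_ in rims:
            p=proj(n,R_); cv2.polylines(big,[((p+.5)*f-.5).round().astype(int)],True,(0,0,255),1)
        p=proj(n,[c])[0].astype(int); x0=max(0,p[0]-w);y0=max(0,p[1]-w)
        b=np.zeros((2*w*f,2*w*f,3),np.uint8); q=big[y0*f:(y0+2*w)*f,x0*f:(x0+2*w)*f]; b[:q.shape[0],:q.shape[1]]=q; out.append(cv2.resize(b,(400,400)))
    cv2.imwrite(f"pics/{name}.png",np.hstack(out))
def held(a):  # tray held with grasp at tray-local x=a; tray x axis = tool y yaw-90
    s=r.sense();p=s['tcp_pos'];R=np.array(s['ee_rot']);t=np.degrees(np.arctan2(R[1,1],R[0,1]))-90
    c=np.radians(t);return (p[0]-a*np.cos(c),p[1]-a*np.sin(c),t),p[2]-.025
E
python3 - <<'E'
from h import *
h,z=held(-.010); print(h,z)
over("p5",[rim(*h,z0=z),rim(*TR["cyl"])],[.66,-.045,.12],w=40)
E
```

```text
(np.float64(0.6620034562684339), np.float64(-0.043298231415823105), np.float64(-196.82081089191269)) 0.16446170803040708
```

View pics/p5.png

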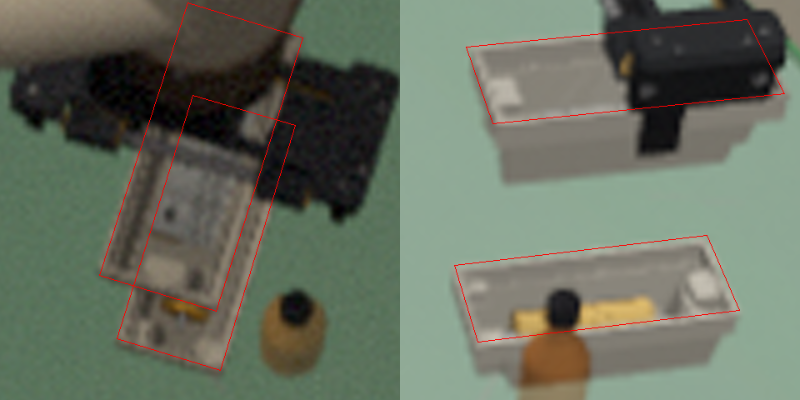

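>>> {"name": "play_rows", "arguments": {"plan": [[[1.5,0,-0.1,-0.06,0,0],[3.5,0,-0.15,-0.06,0,0],[5.5,0,-0.15,-0.06,0,0],[7.5,0,-0.15,-0.06,0,0],[9,0,-0.15,-0.06,0,0]]]}}

```text
time_s: 7.08
tcp_pos: [0.6727, -0.0469, 0.0977]
ee_rot: [[-0.002, -0.279, -0.96], [-0.0, -0.96, 0.279], [-1.0, 0.001, 0.002]]
wrist_force: [0.5, 0.4, -2.1]
gripper_width: 0.752
```

```bash
python3 - <<'E'
from h import *
p,y=tgt("cyl",.010,.071,-90); y=253.7; delta(p,y)
h,z=held(-.010); print(h,z)
over("p6",[rim(*h,z0=z),rim(*TR["cyl"])],[.66,-.045,.08],w=40)
delta(p,y)
E
```

```text
t 7.08 shift cm [ 2.67  0.05 -0.05] turn [ 0.01  0.01 -0.  ] pos [ 0.6727 -0.0469  0.0977] yaw -106.2 F [ 0.5  0.4 -2.1] w 0.752 j [ 10.  33.  -1.  -0. -57.  64.]
(np.float64(0.6630725873352511), np.float64(-0.044067394658121144), np.float64(-196.20669570638282)) 0.07273871177135985
t 7.17 shift cm [ 2.58  0.01 -0.14] turn [ 0.01  0.03 -0.01] pos [ 0.6718 -0.047   0.0968] yaw -106.2 F [-0.8  0.2 -2.9] w 0.758 j [ 10.  33.  -1.  -0. -57.  64.]
```

View pics/p6.png

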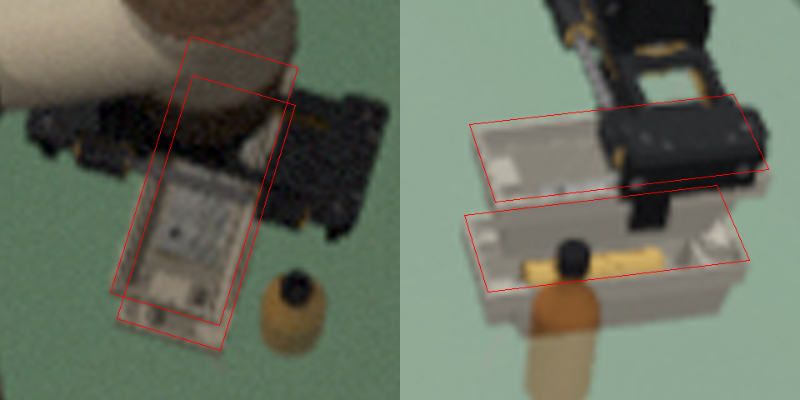

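>>> {"name": "play_rows", "arguments": {"plan": [[[0.6,0,-0.1,0,0,0],[1.2,0,-0.1,0,0,0],[1.7,0,-0.1,0,0,0],[2.0,0,-0.1,0,0,0],[2.2,0,-0.1,0,0,0]]]}}

```text
time_s: 7.8
tcp_pos: [0.6744, -0.0473, 0.0774]
ee_rot: [[0.0, -0.279, -0.96], [-0.0, -0.96, 0.279], [-1.0, 0.0, -0.0]]
wrist_force: [0.2, -0.2, -2.9]
gripper_width: 0.752
```

```bash
python3 - <<'E'
from h import *
p,y=tgt("cyl",.010,.071,-90); y=253.7; delta(p,y)
E
```

```text
t 7.8 shift cm [0.64 0.06 0.13] turn [ 0.01 -0.   -0.  ] pos [ 0.6744 -0.0473  0.0774] yaw -106.2 F [ 0.2 -0.2 -2.9] w 0.752 j [ 10.  34.  -2.   0. -54.  64.]
```

>>> {"name": "play_rows", "arguments": {"plan": [[[0.15,0,0.05,0,0,0],[0.3,0,0.05,0,0,0],[0.4,0,0.05,0,0,0],[0.5,0,0.05,0,0,0],[0.6,0,0.05,0,0,0]]]}}

```text
time_s: 8.43
tcp_pos: [0.674, -0.0472, 0.0715]
ee_rot: [[0.0, -0.279, -0.96], [-0.0, -0.96, 0.279], [-1.0, -0.0, -0.0]]
wrist_force: [-0.2, 0.2, -2.3]
gripper_width: 0.756
```

```bash
python3 - <<'E'
from h import *
p,y=tgt("cyl",.010,.071,-90); y=253.7; delta(p,y)
E
```

```text
t 8.43 shift cm [0.05 0.06 0.08] turn [ 0.01 -0.    0.  ] pos [ 0.674  -0.0472  0.0715] yaw -106.2 F [-0.2  0.2 -2.3] w 0.756 j [ 10.  34.  -2.   0. -54.  64.]
```

>>> {"name": "play_rows", "arguments": {"plan": [[[0.07,0,0,0,0,0],[0.14,0,0,0,0,0],[0.14,0,0,0,0,0]]]}}

```text
time_s: 8.8
tcp_pos: [0.674, -0.0472, 0.0711]
ee_rot: [[0.0, -0.279, -0.96], [-0.0, -0.96, 0.279], [-1.0, 0.0, -0.0]]
wrist_force: [-2.4, 0.6, 3.8]
gripper_width: 0.756
```

```bash
python3 - <<'E'
from h import *
p,y=tgt("cyl",.010,.071,-90); y=253.7; delta(p,y)
E
```

```text
t 8.8 shift cm [0.01 0.06 0.08] turn [ 0.01 -0.   -0.  ] pos [ 0.674  -0.0472  0.0711] yaw -106.2 F [-2.4  0.6  3.8] w 0.756 j [ 10.  34.  -2.   0. -54.  64.]
```

>>> {"name": "play_rows", "arguments": {"plan": [[[0,0,0,0,0,0],[0,0,0,0,0,0],[0,0,0,0,0,0],[0,0,0,0,0,0]]], "hand": 0.94}}

```text
time_s: 9.3
tcp_pos: [0.674, -0.0472, 0.07]
ee_rot: [[0.0, -0.279, -0.96], [-0.0, -0.96, 0.279], [-1.0, 0.0, -0.0]]
wrist_force: [-0.8, 0.2, -0.5]
gripper_width: 0.937
```

```bash
python3 - <<'E'
from h import *
p,y=tgt("cyl",.010,.071,-90); y=253.7; delta(p,y)
h,z=held(-.010); print(h,z)
over("p7",[rim(*h,z0=z),rim(*TR["cyl"])],[.66,-.045,.08],w=40)
E
```

```text
t 9.3 shift cm [-0.1   0.06  0.09] turn [ 0.01 -0.   -0.  ] pos [ 0.674  -0.0472  0.07  ] yaw -106.2 F [-0.8  0.2 -0.5] w 0.937 j [ 10.  34.  -2.   0. -53.  64.]
(np.float64(0.6643896035670221), np.float64(-0.04441847664446321), np.float64(-196.2216358758213)) 0.04499072627554047
```

View pics/p7.png

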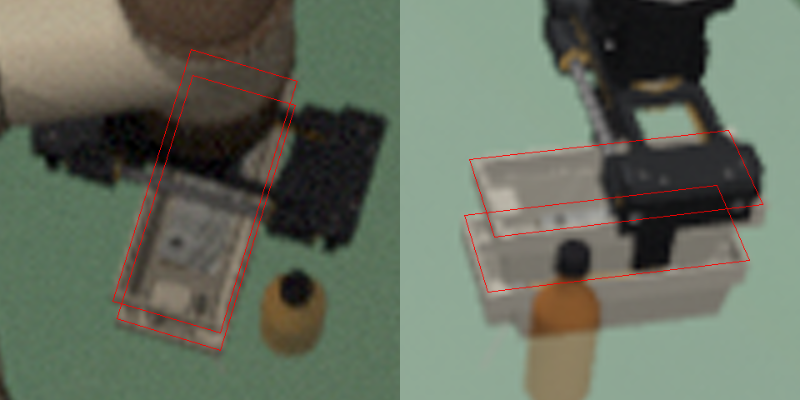

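>>> {"name": "play_rows", "arguments": {"plan": [[[-1,0,0,0,0,0],[-3,0,0,0,0,0],[-6,0,0,0,0,0],[-9,0,0,0,0,0],[-11,0,0,0,0,0]]]}}

```text
time_s: 10.02
tcp_pos: [0.6746, -0.0472, 0.183]
ee_rot: [[0.003, -0.279, -0.96], [0.0, -0.96, 0.279], [-1.0, -0.001, -0.003]]
wrist_force: [1.2, 0.6, -0.6]
gripper_width: 0.941
```

```bash
python3 - <<'E'
from h import *
p,y=tgt("bell",.004,.14,-90); print(p,y);delta(p,y)
E
```

```text
[ 0.41092784 -0.33156242  0.14      ] -126.2
t 10.03 shift cm [ 4.21 34.67 17.4 ] turn [ 2.   -0.02  0.01] pos [ 0.6746 -0.0472  0.183 ] yaw -106.2 F [ 1.2  0.6 -0.6] w 0.941 j [ 10.  28.   5.   0. -66.  64.]
```

>>> {"name": "play_rows", "arguments": {"plan": [[[0,3,1.5,0.2,0,0],[0,8,4,0.6,0,0],[0,13.5,6.7,1,0,0],[0.5,19,9.5,1.4,0,0],[1.5,24.5,12.3,1.8,0,0]]]}}

```text
time_s: 10.65
tcp_pos: [0.4866, -0.2494, 0.1666]
ee_rot: [[0.003, -0.564, -0.826], [-0.001, -0.826, 0.564], [-1.0, -0.001, -0.003]]
wrist_force: [-0.2, -0.4, -0.2]
gripper_width: 0.941
```

>>> {"name": "play_rows", "arguments": {"plan": [[[1,4.5,2,0.2,0,0],[2,8,4,0.2,0,0],[2.6,10,4.9,0.2,0,0],[2.6,10,4.9,0.2,0,0]]]}}

```text
time_s: 11.15
tcp_pos: [0.3901, -0.3037, 0.1395]
ee_rot: [[0.0, -0.592, -0.806], [-0.0, -0.806, 0.592], [-1.0, -0.0, -0.001]]
wrist_force: [0.6, 0.6, 0.2]
gripper_width: 0.939
```

```bash
python3 - <<'E'
from h import *
p,y=tgt("bell",.004,.10,-90); print(p,y);delta(p,y)
over("p8",[rim(*TR["bell"])],[.41,-.33,.05],w=50)
E
```

```text
[ 0.41092784 -0.33156242  0.1       ] -126.2
t 11.15 shift cm [ 3.95  1.01 -3.32] turn [-0.01 -0.    0.  ] pos [ 0.3901 -0.3037  0.1395] yaw -126.3 F [0.6 0.6 0.2] w 0.939 j [-19.  14. -24.   0. -51.  73.]
```

View pics/p8.png

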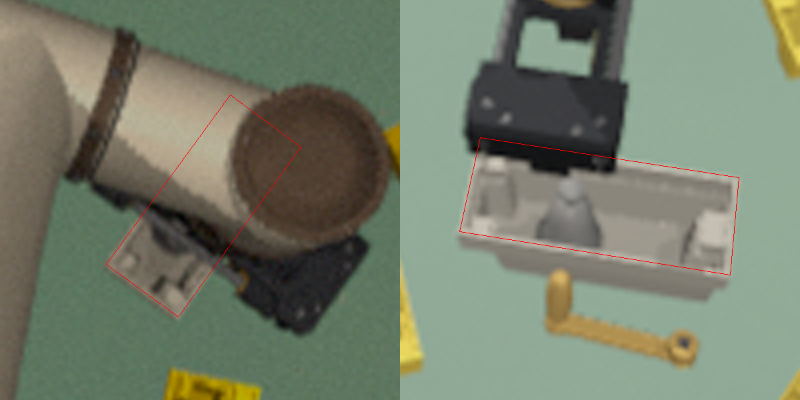

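```bash
python3 - <<'E'
from h import *
p=proj("side",[[.41,-.33,.05]])[0].astype(int); x0,y0=p-50
for nm,uv,z in(("handle top",(161,276),.056),("handle foot",(160,325),.006),("bell top",(170,183),.068)):
    P=plane("side",[(uv[0]/4+x0-.4,uv[1]/4+y0-.4)],z)[0]; print(nm,P.round(4),local("bell",P).round(4))
E
```

```text
handle top [ 0.3633 -0.3626  0.056 ] [-0.0161 -0.0532]
handle foot [ 0.3614 -0.3683  0.006 ] [-0.0143 -0.0589]
bell top [ 0.3928 -0.3166  0.068 ] [-0.0195  0.0014]
```

```bash
python3 - <<'E'
from h import *
p,y=tgt("bell",.008,.10,-90); print(p,y);delta(p,y)
E
```

```text
[ 0.41415568 -0.33392485  0.1       ] -126.2
t 11.25 shift cm [ 4.    1.15 -3.58] turn [ 0.   -0.01  0.  ] pos [ 0.392  -0.3034  0.1399] yaw -126.2 F [-0.2 -0.5 -0.1] w 0.94 j [-19.  14. -24.   0. -51.  73.]
```

>>> {"name": "play_rows", "arguments": {"plan": [[[0,0.4,-1.4,0,0,0],[1,0.9,-2.8,0,0,0],[2.5,1.1,-3.5,0,0,0],[3.5,1.1,-3.5,0,0,0],[4,1.1,-3.5,0,0,0]]], "hand": 0.91}}

```text
time_s: 11.88
tcp_pos: [0.4115, -0.3323, 0.0976]
ee_rot: [[-0.003, -0.591, -0.807], [0.001, -0.807, 0.591], [-1.0, 0.001, 0.003]]
wrist_force: [-0.1, -0.5, -0.3]
gripper_width: 0.912
```

```bash
python3 - <<'E'
from h import *
p,y=tgt("bell",.008,.024,-90)
over("p9",[rim(*TR["bell"])],[.41,-.33,.05],w=40)
delta(p,y)
E
```

```text
t 11.97 shift cm [ 7.43 -0.02 -0.3 ] turn [-0.    0.01 -0.  ] pos [ 0.4117 -0.3324  0.0983] yaw -126.2 F [ 0.5  0.1 -0.1] w 0.911 j [-21.  20. -23.  -0. -47.  75.]
```

View pics/p9.png

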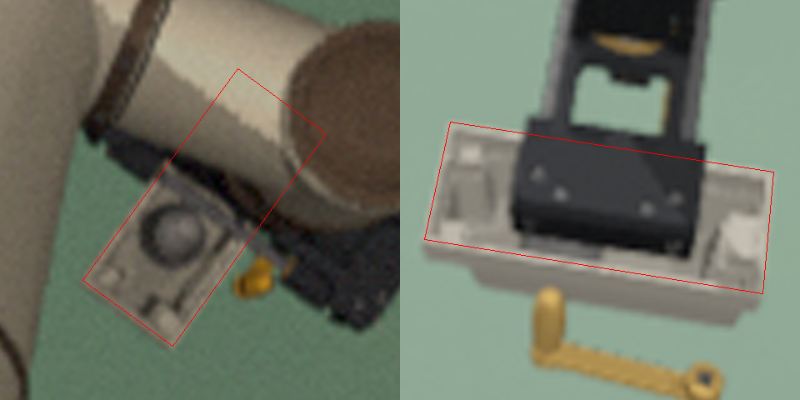

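>>> {"name": "play_rows", "arguments": {"plan": [[[1,0,-0.2,0,0,0],[2.2,0,-0.2,0,0,0],[3.2,0,-0.25,0,0,0],[3.5,0,-0.25,0,0,0]]]}}

```text
time_s: 12.48
tcp_pos: [0.4138, -0.334, 0.0631]
ee_rot: [[-0.002, -0.591, -0.807], [0.001, -0.807, 0.591], [-1.0, 0.0, 0.002]]
wrist_force: [0.3, 0.4, -0.1]
gripper_width: 0.908
```

```bash
python3 - <<'E'
from h import *
p,y=tgt("bell",.008,.024,-90)
over("p10",[rim(*TR["bell"])],[.41,-.33,.05],w=40)
delta(p,y)
E
```

```text
t 12.57 shift cm [ 3.97 -0.02  0.01] turn [-0.    0.01 -0.  ] pos [ 0.4142 -0.3341  0.0637] yaw -126.2 F [0.7 0.5 0.5] w 0.914 j [-21.  23. -24.   0. -43.  75.]
```

View pics/p10.png

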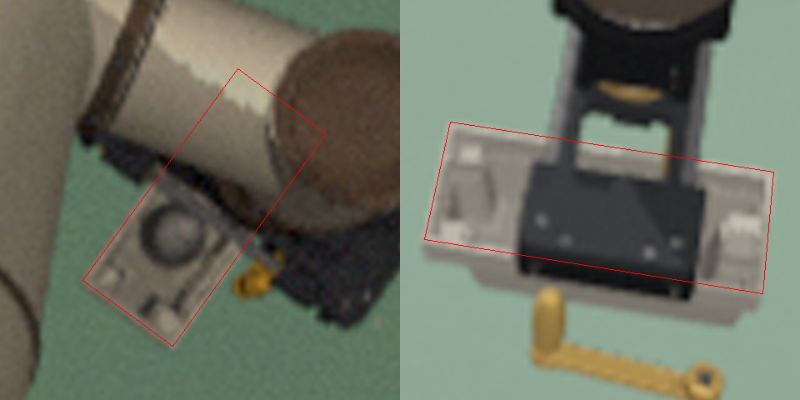

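>>> {"name": "play_rows", "arguments": {"plan": [[[1,0,0,0,0,0],[2,0,0,0,0,0],[3,0,0,0,0,0],[3.7,0,0,0,0,0],[3.9,0,0,0,0,0]]]}}

```text
time_s: 13.2
tcp_pos: [0.414, -0.3341, 0.0244]
ee_rot: [[-0.001, -0.591, -0.807], [0.0, -0.807, 0.591], [-1.0, 0.0, 0.001]]
wrist_force: [0.2, -0.5, 0.3]
gripper_width: 0.911
```

```bash
python3 - <<'E'
from h import *
p,y=tgt("bell",.008,.024,-90)
over("p11",[rim(*TR["bell"])],[.41,-.33,.05],w=40)
delta(p,y)
E
```

```text
t 13.3 shift cm [ 0.09 -0.01  0.03] turn [-0.  0. -0.] pos [ 0.4143 -0.3342  0.0249] yaw -126.2 F [-1.1  0.2  0.6] w 0.913 j [-21.  26. -26.   0. -37.  75.]
```

View pics/p11.png

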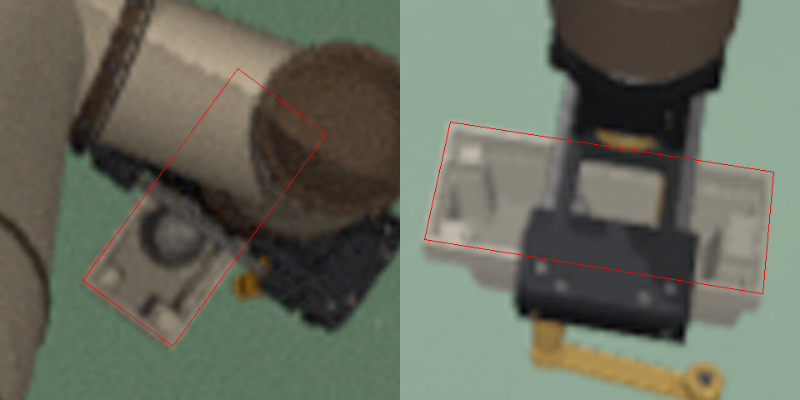

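Fingers straddle the bell tray with no contact force; crank unmoved, bell standing. Close.

>>> {"name": "play_rows", "arguments": {"plan": [[[0,0,0,0,0,0],[0,0,0,0,0,0],[0,0,0,0,0,0],[0,0,0,0,0,0],[0,0,0,0,0,0]]], "hand": 0.6}}

```text
time_s: 13.92
tcp_pos: [0.4146, -0.3344, 0.0255]
ee_rot: [[0.0, -0.591, -0.807], [-0.0, -0.807, 0.591], [-1.0, 0.0, -0.001]]
wrist_force: [0.3, -0.4, 3.1]
gripper_width: 0.753
```

>>> {"name": "play_rows", "arguments": {"plan": [[[-0.1,0,0,0,0,0],[-0.4,0,0,0,0,0],[-0.9,0,0,0,0,0],[-1.6,0,0,0,0,0],[-2.5,0,0,0,0,0]]]}}

```text
time_s: 14.55
tcp_pos: [0.4143, -0.3341, 0.0507]
ee_rot: [[-0.0, -0.591, -0.807], [0.0, -0.807, 0.591], [-1.0, 0.0, 0.0]]
wrist_force: [0.3, 0.5, -2.0]
gripper_width: 0.753
```

```bash
python3 - <<'E'
from h import *
p,y=tgt("cyl",.008,.24,-90)
s=r.sense();q=s['tcp_pos'];t=np.radians(-36.2)
over("p12",[rim(q[0]-.008*np.cos(t),q[1]-.008*np.sin(t),-36.2,z0=q[2]-.025)],[.41,-.33,.05],w=40)
print(p);delta(p,y)
E
```

```text
[ 0.67107844 -0.04694533  0.24      ]
t 14.65 shift cm [-18.81 -38.33  -3.7 ] turn [-1.99 -0.02  0.  ] pos [ 0.4153 -0.3346  0.0516] yaw -126.2 F [-0.1 -0.2 -2.5] w 0.757 j [-21.  24. -25.   0. -41.  75.]
```

View pics/p12.png

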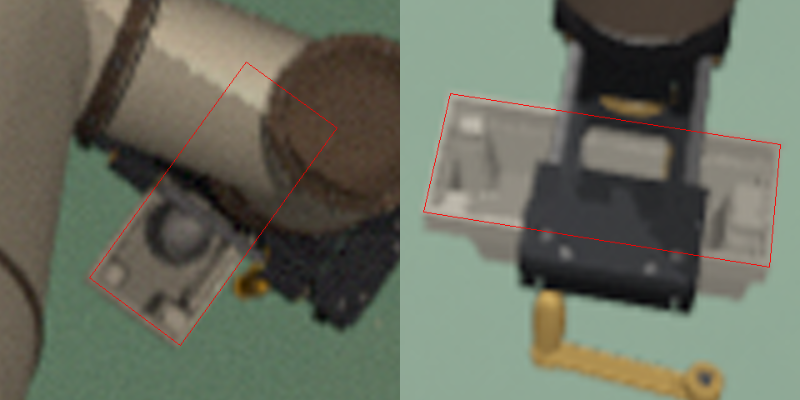

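>>> {"name": "play_rows", "arguments": {"plan": [[[-0.4,0,0,0,0,0],[-1.3,0,0,0,0,0],[-2.8,0,0,0,0,0],[-4.8,0,0,0,0,0],[-7,-0.3,0,0,0,0]]]}}

```text
time_s: 15.28
tcp_pos: [0.4161, -0.3318, 0.1216]
ee_rot: [[0.0, -0.591, -0.807], [-0.0, -0.807, 0.591], [-1.0, -0.0, -0.0]]
wrist_force: [0.1, 0.0, -3.0]
gripper_width: 0.755
```

>>> {"name": "play_rows", "arguments": {"plan": [[[-2.2,-0.8,0,0,0,0],[-4.4,-2,-0.1,-0.1,0,0],[-6.6,-4,-0.3,-0.2,0,0],[-8.6,-6.6,-0.6,-0.4,0,0],[-10.2,-9.6,-0.9,-0.6,0,0]]]}}

```text
time_s: 15.9
tcp_pos: [0.4805, -0.2592, 0.2242]
ee_rot: [[0.002, -0.503, -0.864], [-0.0, -0.864, 0.503], [-1.0, -0.001, -0.002]]
wrist_force: [-0.2, -0.1, -3.8]
gripper_width: 0.756
```

```bash
python3 - <<'E'
from h import *
p,y=tgt("cyl",.008,.24,-90)
delta(p,y)
E
```

```text
t 15.9 shift cm [ -1.55 -27.93  -5.8 ] turn [-1.39 -0.01  0.  ] pos [ 0.4805 -0.2592  0.2242] yaw -120.2 F [-0.2 -0.1 -3.8] w 0.756 j [-11.  14. -11.   0. -65.  71.]
```

>>> {"name": "play_rows", "arguments": {"plan": [[[-1.0,-3.2,-0.7,-0.2,0,0],[-1.4,-6.6,-1.4,-0.4,0,0],[-1.5,-10,-2.1,-0.6,0,0],[-1.5,-13.4,-2.8,-0.8,0,0],[-1.5,-16.6,-3.5,-1,0,0]]]}}

```text
time_s: 16.52
tcp_pos: [0.5944, -0.1328, 0.2381]
ee_rot: [[0.001, -0.344, -0.939], [0.0, -0.939, 0.344], [-1.0, -0.0, -0.001]]
wrist_force: [0.2, 0.5, -2.7]
gripper_width: 0.753
```

>>> {"name": "play_rows", "arguments": {"plan": [[[0,-3.0,-0.6,-0.15,0,0],[0,-5.8,-1.2,-0.25,0,0],[0,-8.2,-1.7,-0.35,0,0],[0.3,-10,-2.1,-0.4,0,0],[0.6,-11,-2.3,-0.4,0,0]]]}}

```text
time_s: 17.15
tcp_pos: [0.6539, -0.0377, 0.2307]
ee_rot: [[-0.001, -0.279, -0.96], [-0.0, -0.96, 0.279], [-1.0, 0.0, 0.001]]
wrist_force: [-0.3, 0.0, -2.4]
gripper_width: 0.755
```

```bash
python3 - <<'E'
from h import *
p,y=tgt("cyl",.008,.118,-90)
s=r.sense();q=s['tcp_pos'];R=np.array(s['ee_rot']);t=np.arctan2(R[1,1],R[0,1])+np.pi/2
over("p13",[rim(q[0]-.008*np.cos(t),q[1]-.008*np.sin(t),np.degrees(t),z0=q[2]-.025)],[.66,-.05,.13],w=50)
delta(p,y)
E
```

```text
t 17.25 shift cm [11.21  0.38 -1.96] turn [ 0.01  0.01 -0.  ] pos [ 0.6535 -0.0379  0.2302] yaw -106.2 F [ 0.6 -0.3 -3.2] w 0.755 j [ 11.  25.   6.  -0. -71.  63.]
```

View pics/p13.png

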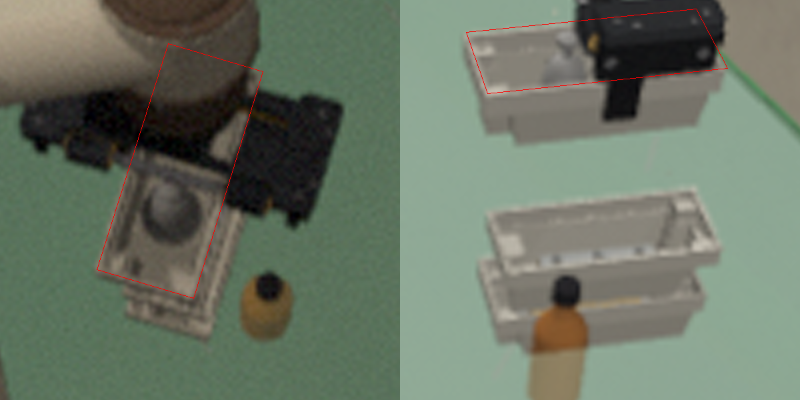

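```bash
python3 - <<'E'
from h import *
im,_=r.capture("side"); f=8
big=cv2.resize(im,None,fx=f,fy=f,interpolation=cv2.INTER_CUBIC)
a=big.copy()
for R_ in [rim(.6644,-.0444,-16.2,z0=.046),rim(*TR["cyl"])]:
    cv2.polylines(a,[((proj("side",R_)+.5)*f-.5).round().astype(int)],True,(0,0,255),1)
x0,y0,x1,y1=335,135,415,190
cv2.imwrite("pics/p14.png",np.vstack([cv2.resize(q[y0*f:y1*f,x0*f:x1*f],(436,300)) for q in(big,a)]))
E
```

```text
(no output)
```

View pics/p14.png

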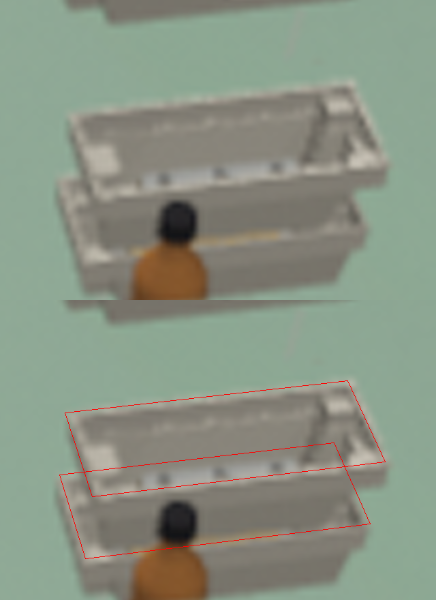

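>>> {"name": "play_rows", "arguments": {"plan": [[[0.4,0.1,-0.4,0,0,0],[1.2,0.2,-1,0,0,0],[2.4,0.3,-1.6,0,0,0],[3.8,0.35,-1.9,0,0,0],[5.2,0.35,-2,0,0,0]]]}}

```text
time_s: 17.92
tcp_pos: [0.6716, -0.0478, 0.1775]
ee_rot: [[-0.001, -0.28, -0.96], [-0.0, -0.96, 0.28], [-1.0, 0.0, 0.001]]
wrist_force: [0.2, -1.2, -2.1]
gripper_width: 0.752
```

>>> {"name": "play_rows", "arguments": {"plan": [[[1.2,0,0,0,0,0],[2.2,0,0,0,0,0],[3,0,0,0,0,0],[3.4,0,0,0,0,0],[3.5,0,0,0,0,0]]]}}

```text
time_s: 18.55
tcp_pos: [0.6718, -0.0475, 0.1441]
ee_rot: [[0.0, -0.279, -0.96], [-0.0, -0.96, 0.279], [-1.0, 0.0, -0.0]]
wrist_force: [-0.4, 0.5, -2.0]
gripper_width: 0.755
```

```bash
python3 - <<'E'
from h import *
s=r.sense();q=s['tcp_pos'];R=np.array(s['ee_rot']);t=np.arctan2(R[1,1],R[0,1])+np.pi/2
over("p15",[rim(q[0]-.008*np.cos(t),q[1]-.008*np.sin(t),np.degrees(t),z0=q[2]-.025)],[.66,-.05,.13],w=40)
delta([.6717,-.0467,.117],-106.3)
E
```

```text
t 18.65 shift cm [ 2.75 -0.07  0.05] turn [ 0.01 -0.    0.  ] pos [ 0.672  -0.0475  0.1445] yaw -106.2 F [ 0.2 -1.  -2.6] w 0.754 j [ 10.  30.   2.   0. -62.  64.]
```

View pics/p15.png

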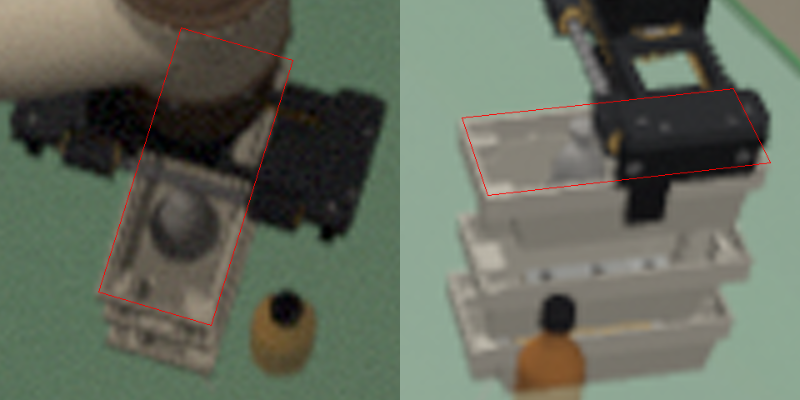

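>>> {"name": "play_rows", "arguments": {"plan": [[[0.5,-0.05,0,0,0,0],[1.1,-0.07,0,0,0,0],[1.6,-0.07,0,0,0,0],[1.9,-0.07,0,0,0,0],[2.1,-0.07,0,0,0,0]]]}}

```text
time_s: 19.27
tcp_pos: [0.6719, -0.0469, 0.1228]
ee_rot: [[-0.0, -0.279, -0.96], [-0.0, -0.96, 0.279], [-1.0, 0.0, 0.0]]
wrist_force: [-0.6, 0.6, -1.9]
gripper_width: 0.754
```

>>> {"name": "play_rows", "arguments": {"plan": [[[0.15,0,0,0,0,0],[0.3,0,0,0,0,0],[0.4,0,0,0,0,0],[0.5,0,0,0,0,0],[0.55,0,0,0,0,0]]]}}

```text
time_s: 19.9
tcp_pos: [0.672, -0.0468, 0.1176]
ee_rot: [[0.0, -0.279, -0.96], [0.0, -0.96, 0.279], [-1.0, -0.0, -0.0]]
wrist_force: [0.5, -0.8, -1.8]
gripper_width: 0.759
```

```bash
python3 - <<'E'
from h import *
delta([.6717,-.0467,.117],-106.3)
E
```

```text
t 19.9 shift cm [ 0.06 -0.01  0.03] turn [ 0.01 -0.    0.  ] pos [ 0.672  -0.0468  0.1176] yaw -106.2 F [ 0.5 -0.8 -1.8] w 0.759 j [ 10.  31.   0.  -0. -59.  64.]
```

>>> {"name": "play_rows", "arguments": {"plan": [[[0.05,0,0,0,0,0],[0.1,0,0,0,0,0],[0.1,0,0,0,0,0]]]}}

```text
time_s: 20.27
tcp_pos: [0.672, -0.0469, 0.1175]
ee_rot: [[0.001, -0.279, -0.96], [-0.0, -0.96, 0.279], [-1.0, 0.0, -0.001]]
wrist_force: [-2.8, 1.1, 3.4]
gripper_width: 0.756
```

>>> {"name": "play_rows", "arguments": {"plan": [[[0,0,0,0,0,0],[0,0,0,0,0,0],[0,0,0,0,0,0],[0,0,0,0,0,0]]], "hand": 0.94}}

```text
time_s: 20.78
tcp_pos: [0.672, -0.0469, 0.1165]
ee_rot: [[-0.0, -0.279, -0.96], [-0.0, -0.96, 0.279], [-1.0, 0.0, 0.0]]
wrist_force: [0.7, 0.6, 0.1]
gripper_width: 0.938
```

>>> {"name": "play_rows", "arguments": {"plan": [[[-0.5,0,0,0,0,0],[-1.5,0,0,0,0,0],[-4,0,0,0,0,0],[-7.5,0,0,0,0,0],[-11,0,0,0,0,0]]]}}

```text
time_s: 21.4
tcp_pos: [0.672, -0.0469, 0.2287]
ee_rot: [[0.001, -0.279, -0.96], [-0.0, -0.96, 0.279], [-1.0, -0.0, -0.001]]
wrist_force: [1.1, 0.1, -0.0]
gripper_width: 0.938
```

>>> {"name": "play_rows", "arguments": {"plan": [[[-1,-4,2,0,0,0],[-1,-9,4,0,0,0],[-1,-14,6,0,0,0],[-1,-19,8,0,0,0],[-1,-24,10,0,0,0]]]}}

```text
time_s: 22.02
tcp_pos: [0.6428, 0.2133, 0.2379]
ee_rot: [[0.002, -0.279, -0.96], [0.001, -0.96, 0.279], [-1.0, -0.001, -0.001]]
wrist_force: [0.9, -1.1, -0.4]
gripper_width: 0.939
```

```bash
python3 - <<'E'
from h import *
over("p16",[],[.66,-.05,.08],w=40)
for n in("top","side"):
    im,_=r.capture(n); cv2.imwrite(f"pics/{n}9.png",im)
delta([.6717,-.0467,.117],-106.3)
E
```

```text
t 22.23 shift cm [12.02 24.11 -9.96] turn [ 0.02 -0.    0.  ] pos [0.6428 0.2126 0.2372] yaw -106.1 F [-0.6  0.2 -0.1] w 0.939 j [ 32.  27.  10.   0. -73.  42.]
```

View pics/p16.png

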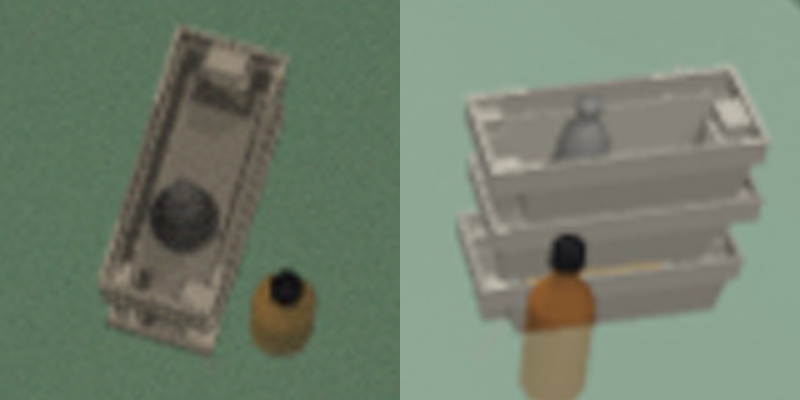

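View pics/side9.png

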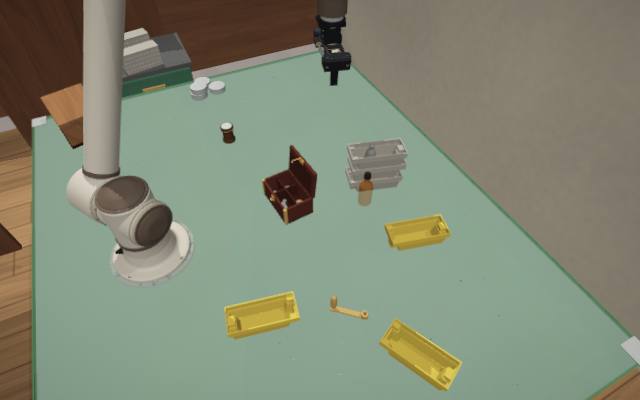

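View pics/top9.png

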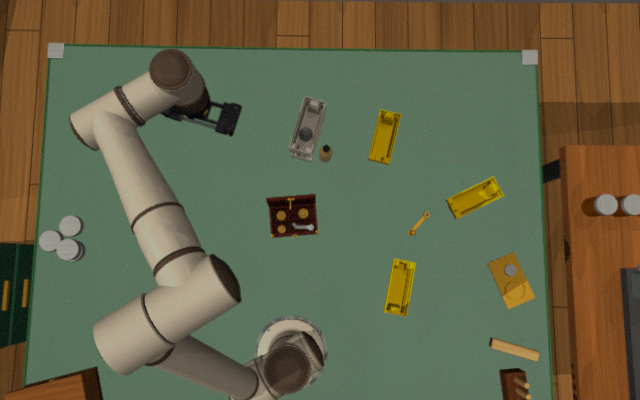

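```bash
python3 - <<'E'
from h import *
f=8
for n in("top","side"):
    im=cv2.imread(f"pics/{n}9.png"); im0=cv2.imread(f"pics/{n}0.png")
    big=cv2.resize(im,None,fx=f,fy=f,interpolation=cv2.INTER_CUBIC)
    for R_ in [rim(.6642,-.0445,-16.2,z0=.092),rim(.6644,-.0444,-16.2,z0=.046),rim(*TR["cyl"])]:
        cv2.polylines(big,[((proj(n,R_)+.5)*f-.5).round().astype(int)],True,(0,0,255),1)
    x0,y0,x1,y1=(280,90,340,170) if n=="top" else (335,130,415,200)
    cv2.imwrite(f"pics/q_{n}.png",cv2.resize(big[y0*f:y1*f,x0*f:x1*f],None,fx=.75 if n=="top" else .8,fy=.75 if n=="top" else .8))
    for k,P in dict(loupe=[.3248,.3463,.03],crank=[.36,-.36,.03],boss=[.417,-.412,.017],bottle=[.6,-.0993,.09]).items():
        u,v=proj(n,[P])[0].astype(int); w=9
        a=im0[v-w:v+w,u-w:u+w].astype(np.float32).mean(2); 
        b=im[v-w:v+w,u-w:u+w].astype(np.float32).mean(2)
        print(n,k,np.round(cv2.phaseCorrelate(a,b)[0],2),np.abs(a-b).mean().round(1))
a=cv2.imread("pics/q_top.png");b=cv2.imread("pics/q_side.png");H=max(a.shape[0],b.shape[0]);o=np.zeros((H,a.shape[1]+b.shape[1],3),np.uint8);o[:a.shape[0],:a.shape[1]]=a;o[:b.shape[0],a.shape[1]:]=b
cv2.imwrite("pics/q.png",cv2.resize(o,(800,int(H*800/o.shape[1]))))
E
```

```text
top loupe [0.42 3.98] 45.7
top crank [1.43 0.06] 9.3
top boss [-2.  0.] 8.5
top bottle [0.56 0.11] 3.0
side loupe [0.26 0.07] 7.5
side crank [0.07 0.1 ] 12.4
side boss [0.33 1.43] 8.2
side bottle [0.2 0.5] 9.5
```

View pics/q.png

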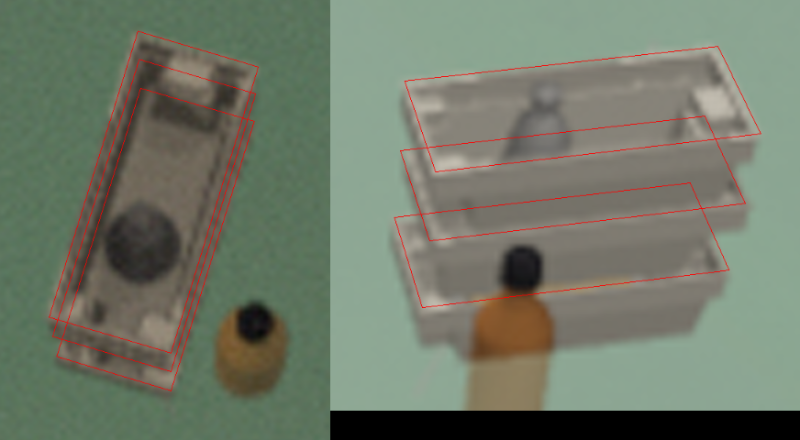

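```bash
python3 -c "
from station import r
print(r.finish_job(), r.sense()['time_s'])"
```

```text
the job is handed in; nothing more can be done
the job is handed in; nothing more can be done
```

I set the comb tray on the cylinder tray turned end for end, then the bell tray on the comb tray turned end for end again. I let go, backed the arm away and handed the job in at about 22 s.

- **Set down gently:** the comb tray touched at TCP height 0.071 m and the bell tray at 0.1175 m. Both are where the rim lugs should hold them, with about 5–6 N of contact force.
- **Last pictures:** all three rims match the expected outlines, spaced 46 mm apart, level and within about 2 mm. The bell is standing.
- **Parts:** the comb was in its tray when last seen, just before the bell tray covered it. I have no view of the pinned cylinder at the end beyond a sliver of brass. I infer from the stack height that no tray touched it.
- **Crank, loupe and oil bottle:** they look unmoved by eye. The numeric picture comparison was mixed. The bottle agreed to about half a pixel in both views, as did the crank handle and loupe in the side view. The crank's other readings came out at 1.4–2 px, where the patches also changed because the bell tray was gone. The loupe could not be checked from the top because the arm hid it.

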